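Eject the backup cartridge without letting it shoot out

ROBOT

A 6-joint arm with a two-finger parallel gripper is mounted at the origin on a cart in front of the work surface, level with it; the furniture and walls round the work are solid. World frame = base frame: x ahead of the robot, y to its left, z up, the work surface at z = 0. Lengths are in mm, angles in degrees, forces in N, time in s.
With the tool pointing down it reaches from about 350 to 850 mm from the base axis. Payload 8.1 kg.
Tool frame: the origin (TCP) lies at the very end of the fingers, on their centre line; the grasp point (between the pads) lies 19 mm behind it; z points along the fingers, y is the line along which they close (so a half turn about z gives the same grasp; the last joint's range is limited). The gripper opens to 85 mm and grips with 20 to 120 N. Pads are 22 mm wide; open, the fingers measure 114 mm over their backs; the gripper's body (76 mm by 85 mm) begins 54 mm behind the grasp point. The pads swing forward as they close: fully open they stand 13 mm farther back than shut.
Start: joints at [-71.757, 7.471, 85.268, -0, 87.261, -4.893], TCP at [235.769, -551.741, 231.292] pointing down, gripper open.
Joint ranges: [-169.43, 169.43], [-51.17, 129.36], [1.28, 143.12], [-76.62, 256.62], [0, 156.53], [-152.29, 152.29]. Speed limits (degrees/s): [136.94, 136.94, 159.86, 180, 180, 180].

INTERFACE

Orientations are given as [roll, pitch, yaw] about the fixed x, y, z axes, in that order (R = Rz(yaw) Ry(pitch) Rx(roll)).
In Python, from bench import sense, eyes, job, models gives the robot as it stands. The module is installed in compiled form; this text tells all that it offers.
- The arm moves only by the tool apply_moves, never from a script. Its argument "rows" is a list of rows, each a list of 6 numbers: the shift along the tool's x, y, z in mm, then the turn, a rotation vector about the tool's x, y, z in rad. In form: [[dx, dy, dz, rx, ry, rz], ...]. A call has exactly 5 rows; each row shifts and turns the commanded pose from where the row before left it, along the tool's axes as they then stand; what a row does not reach is not made up. A row lasts 1/8 s, in which the tool goes at most 62.5 mm and 10.7 degrees, less where a joint would pass 70% of its speed; a pose out of reach is approached as far as the arm can. A call is refused whole if a number of a shift passes 62.5 or a number of a turn 0.188, either way. A call with a gripper value outside its range is refused whole. "fingers" is the finger opening in mm, from 0 to 85.4, set as the call begins (left out, the last holds). The fingers move at their own pace and stop on an object; "grip_force" is the grip in N (left out, the last holds). Time passes only in rows, so rows that do not move let the fingers close, or fill a call up. It gives the time, the measured TCP pose, the force, the opening and the grip force at its end, in the units of the state.
- sense(): the state, without advancing time (a new reading comes with each control period).
- eyes.snapshot(name): name is "side" or "top"; returns (picture, depth): 480x640x3 uint8, red, green, blue; 480x640 float32, mm along the optical axis (not along the pixel's ray), 0 where there is no reading.
- eyes.get_calibration(name): a dict with "intrinsics" (3x3 intrinsics, pixels), "D" ([k1, k2, p1, p2, k3] as OpenCV has them; the pictures are not rectified), "R" (3x3) and "t" (3): a world point X has camera coordinates R X + t. Camera axes: x right, y down, z forward; pixel columns grow to the right and rows downward; lengths in mm; the calibration is good to about 2 mm. A picture is of the moment at which its call begins. get_calibration takes no time and is no camera call.
- job.hand_in(): hands the job in; it is judged then, once.
Trained networks look in the newest picture that a camera, given by its name, has taken for a name from the list of things; names that differ only in an ending like _2 or _b are one class to them, and where a whole thing is asked for, a point or a joint stands for the part that bears it (a point fixed in the world has none). Each returns a list of dicts, best first, with "confidence" (0 to 1); they miss things now and then, are a little off and sometimes report something else, mostly with a low value. They report only what shows in the picture. A call takes as long as a camera call.
- models.boxes_of(name, camera): "xyz" ([x, y, z] in mm, in world coordinates, good to about 4 mm: the middle of the surface that is visible of it).
- models.cut_out(name, camera): "pixels" (480x640 bool, what is visible of it).
- models.place_of(name, camera): "xyz" ([x, y, z] in mm, in world coordinates, good to about 4 mm: a listed point, or the origin of a listed thing).
The state is a dict: "time": time; "joint_pos": joint angles; "qd": joint speeds; "joint_efforts": joint torques, N m; "tool_pos": TCP position; "tcp_rot": TCP orientation; "ft_force": force on the tool from outside, world axes, zero at the start; "wrist_torque": the same for the moment, N m; "finger_gap": finger opening in mm; "grip_force": force on a finger pad.
Only numpy, scipy, OpenCV 4.12 (cv2) and the standard library are available. Lean on these libraries where they do the work, as an engineer would, in place of code of your own. Each camera call takes 0.05 s, during which the arm holds its last target. There are 200 camera calls.

TASK

Take the backup cartridge out of its seat for me, but mind: the dock's eject spring has grown too strong and throws the cartridge out across the desk. Press the eject button beside the slot right home with one finger while the other finger stands waiting in front of the cartridge and catches it as it pops; then draw that finger back slowly so that the cartridge follows it out as far as the spring pushes, and leave it at rest sticking about 30 mm out of the slot for me to take. Nothing is lifted, and the other things round the dock stay where they are.

Things in the scene. Friction and masses are not known exactly. Their poses are not given: they have to be found in the camera images.
- dock: the backup dock, a fixed black unit 150 mm deep (x), 130 mm wide (y), 46 mm high. Origin: centre of its underside, on the desk; x points from its front into its back: the front face lies at x = -75 mm and faces the robot; y is left as seen from the robot, z up. Its slot is the wide opening in the front, y = -22 to +58 mm, z = 12 to 36 mm, with a slick level floor
- button_face (a point): centre of the outer face of the eject button, a grey key 22 mm wide and 17 mm high in the dock's front, right of the slot; unpressed it stands 11 mm proud of the front (dock frame x = -86, y = -44.5, z = 23 mm). Same axes as the dock
- eject_button (a joint): travel of the eject button, 0 to 0.005 m, growing as it is pushed into the dock (dock +x); its spring takes 1.5 N at first, 4.5 N fully in, and brings it back out when let go. At 0.003 to 0.0035 m it frees the ejector
- ejector (a joint): travel of the spring plate behind the cartridge: 0 caught, 0.030 m at the end of its push towards the dock's front, where it stays. Freed, it pushes the cartridge out with 5 N falling to 3 N. Unless stopped, the cartridge leaves it at over 0.5 m/s and slides right out of the slot. Pushed fully back with the button let go, it is caught again
- cartridge_front (a point): centre of the front end face of the cartridge in the slot, a grey loose box 110 mm long (x, into the dock), 76 mm wide (y), 21 mm high (z), 0.1 to 0.2 kg, white label on top. At the start this face stands 2 mm proud of the dock's front (dock frame x = -77, y = 18, z = 22.5 mm), 62.5 mm left of the button's middle. Axes as the dock's
- spare: a second cartridge of the same kind and size (110 x 76 x 21 mm) that lies flat on the desk left of the dock; loose, to be left alone; origin at the centre of its underside
- memory_stick: a small dark memory stick, 17 x 38 x 9 mm, that lies on the desk right of the dock's front; loose, to be left alone; origin at the centre of its underside
- notes: a block of white notes, 77 x 77 x 13 mm, that lies on the desk right of the dock's back; loose, to be left alone; origin at the centre of its underside

How it is judged (in metres and radians):
On the way, in this order (a step that is already met when the one before it is completed fails the run):
1. the eject button is pushed in (value of joint eject_button above 0.0025 m).
2. the popped cartridge, 5 to 42 mm out of the slot, is caught by a finger (contact force between the fingers and cartridge above 0.3 N and x of cartridge_front in the frame of dock between -0.117 and -0.08 m).
At the end, for the whole second after the job is handed in: the cartridge rests in the slot with its front 20 to 42 mm proud of the dock's front, upright on the slot's floor (z within about 5 mm) and not more than 8 mm to a side; the ejector has come out at least 22 mm, the button is out again, nothing moves (x of cartridge_front in the frame of dock between -0.117 and -0.095 m and y of cartridge_front in the frame of dock between 0.01 and 0.026 m and z of cartridge_front in the frame of dock between 0.018 and 0.029 m and value of joint ejector above 0.022 m and value of joint eject_button below 0.0015 m and linear speed of cartridge below 0.01 m/s); the robot touches nothing.
It fails at once if the cartridge slides out more than 48 mm (it got away) (x of cartridge_front in the frame of dock below -0.123 m).
It fails at once if the cartridge is lifted (height (world z) of cartridge_front above 0.034 m).
It fails at once if another thing by the dock is moved or lifted more than 12 mm (distance of any of spare, memory_stick, notes from where it was at the start of the episode above 0.012 m).
It also fails if it takes over 32 s, if anything falls off the work surface, if the arm or the gripper's body presses on something with over 40 N, if the wrist force passes 120 N, or if a joint passes its speed limit or range.

## Working session

There is one attempt and no reset: what is moved stays moved. The work goes in short steps, Python scripts to look and compute and a tool call to move; the robot and the scene stay as the last step left them, time stands still between calls to the robot, and variables do not carry over. Pictures are saved under pics/ and viewed, at most 10 in all, crops included, and the job is handed in when it is done.

Besides the shell and the picture viewer there is one more tool, called after "Request:" in YAML: its name, and indented under it one key for each argument. apply_moves: Moves the arm, as the interface text tells. Its arguments: {"type":"object","properties":{"rows":{"type":"array"},"fingers":{"type":"number"},"grip_force":{"type":"number"}},"required":["rows"]}

```bash
mkdir -p pics; python3 - <<'E'
from bench import sense, eyes, job, models
import cv2, numpy as np
s=sense(); print({k:np.round(v,3).tolist() if k!='time' else v for k,v in s.items()})
for c in ("top","side"):
    p,d=eyes.snapshot(c); cv2.imwrite(f"pics/{c}0.png",p[:,:,::-1]); np.save(f"{c}_d.npy",d)
    cal=eyes.get_calibration(c); print(c,{k:np.round(v,3).tolist() for k,v in cal.items()})
    for n in ("dock","button_face","cartridge_front","spare","memory_stick","notes"):
        r=models.place_of(n,c); print(c,n,[(np.round(x['xyz'],1).tolist(),round(float(x['confidence']),2)) for x in r[:2]])
print(sense()['time'])
E
```

```text
{'time': 0.0, 'joint_pos': [-71.758, 7.516, 85.329, 0.0, 87.26, -4.894], 'qd': [-0.148, 0.012, -0.013, 0.016, -0.015, 0.139], 'joint_efforts': [0.0, -56.941, -50.055, -0.0, 0.015, 0.0], 'tool_pos': [235.596, -551.228, 230.238], 'tcp_rot': [-179.895, -0.009, 23.136], 'ft_force': [-0.333, 0.201, -0.413], 'wrist_torque': [0.047, 0.03, 0.008], 'grip_force': 0.0, 'finger_gap': 85.435}
top {'intrinsics': [[508.555, 0.0, 316.008], [0.0, 508.555, 235.491], [0.0, 0.0, 1.0]], 'D': [-0.127, 0.0, 0.0, 0.0, 0.0], 'R': [[-0.027, -0.999, -0.024], [-0.987, 0.03, -0.16], [0.161, 0.019, -0.987]], 't': [-50.669, 609.583, 800.444]}
top dock [([559.8, -27.8, 2.9], 0.9)]
top button_face [([470.4, -58.1, 20.7], 0.53)]
top cartridge_front [([488.3, 3.4, 23.7], 0.55)]
top spare [([510.8, -118.9, 0.1], 0.68), ([573.4, 103.9, -2.4], 0.64)]
top memory_stick [([511.9, -117.6, 1.8], 0.78)]
top notes [([606.8, -154.1, 1.0], 0.59)]
side {'intrinsics': [[560.285, 0.0, 321.33], [0.0, 560.285, 242.566], [0.0, 0.0, 1.0]], 'D': [-0.054, 0.0, 0.0, 0.0, 0.0], 'R': [[1.0, -0.005, -0.004], [-0.007, -0.647, -0.762], [0.001, 0.762, -0.647]], 't': [-612.422, 11.588, 926.068]}
side dock [([562.1, -27.0, 1.7], 0.89)]
side button_face [([468.1, -59.3, 24.3], 0.53)]
side cartridge_front []
side spare [([572.5, 105.1, -0.3], 0.72), ([601.6, -158.2, 1.2], 0.6)]
side memory_stick [([510.3, -119.3, 2.3], 0.54)]
side notes [([601.0, -156.7, -0.6], 0.74)]
0.7
```

View pics/top0.png

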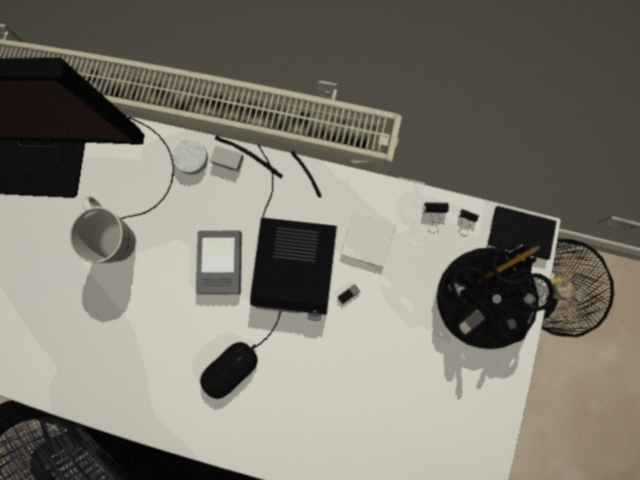

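View pics/side0.png

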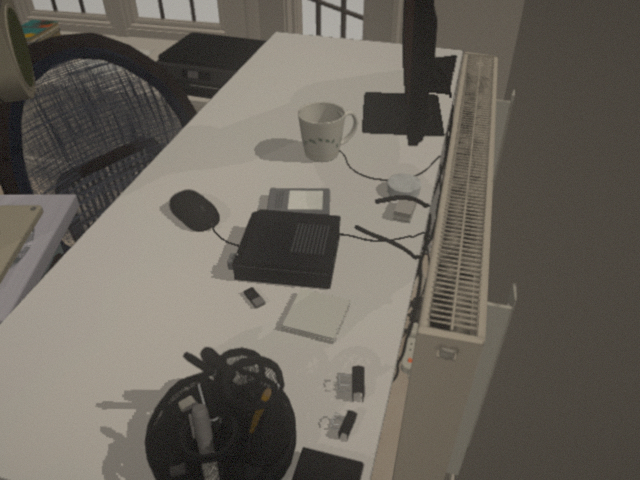

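The top view shows the dock at px (250–336, 218–315), turned slightly. The button is a grey tab at (315,316), the spare at (218,263), the stick at (348,294) and the notes at (370,241). A mouse at (229,369) has a cable running to the dock's front. The side view agrees, with the button at (233,260). Next I'll fit the dock pose from depth.

```bash
cat > h.py <<'E'
from bench import sense, eyes, job, models
import cv2, numpy as np
def cloud(c,d):
    k=eyes.get_calibration(c); K=np.array(k['intrinsics']);D=np.array(k['D'],float);R=np.array(k['R']);t=np.array(k['t'])
    v,u=np.mgrid[:480,:640]
    n=cv2.undistortPoints(np.stack([u,v],-1).reshape(-1,1,2).astype(np.float64),K,D).reshape(480,640,2)
    P=np.dstack([n,np.ones((480,640))])*d[...,None]
    return (P-t)@R
E
python3 - <<'E'
from h import *
for c in ("top","side"):
    p,d=eyes.snapshot(c); W=cloud(c,d)
    m=models.cut_out("dock",c)[0]['pixels']&(d>0)
    z=W[...,2][m]; print(c,m.sum(),np.percentile(z,[2,25,50,75,98]).round(1))
    top=m&(abs(W[...,2]-np.median(z))<6)
    top=cv2.morphologyEx(top.astype(np.uint8),cv2.MORPH_OPEN,np.ones((5,5)))>0
    X=W[top][:,:2].astype(np.float32)
    r=cv2.minAreaRect(X); print(r, X.mean(0), cv2.boxPoints(r).round(1).tolist())
    b=models.cut_out("button_face",c); print(len(b))
    if c=="top":
        # region in front of dock
        for x in range(370,500,10):
            row=[]
            for y in range(-90,80,10):
                q=(abs(W[...,0]-x)<5)&(abs(W[...,1]-y)<5)&(d>0)
                row.append(int(np.max(W[...,2][q])) if q.any() else -99)
            print(x,row)
    for n in("button_face","cartridge_front"):
        print(n,[(np.round(q['xyz'],1).tolist(),round(float(q['confidence']),2)) for q in models.place_of(n,c)])
E
```

```text
top 7039 [35.8 45.  46.3 47.3 49.3]
((563.16796875, -29.34222412109375), (130.35870361328125, 144.24722290039062), 81.78768157958984) [563.0749   -29.516665] [[482.5, -83.5999984741211], [625.2000122070312, -104.19999694824219], [643.9000244140625, 24.899999618530273], [501.1000061035156, 45.5]]
1
370 [4, 4, 4, 5, 4, 4, 3, 4, 2, 4, 3, 4, 3, 3, 3, 26, 34]
380 [2, 3, 2, 4, 3, 3, 3, 3, 4, 4, 4, 4, 4, 2, 27, 35, 37]
390 [4, 3, 3, 2, 3, 5, 3, 2, 4, 3, 3, 4, 3, 22, 30, 36, 37]
400 [3, 4, 3, 3, 3, 2, 4, 3, 2, 2, 3, 2, 4, 26, 31, 38, 37]
410 [4, 5, 3, 4, 3, 2, 3, 3, 4, 4, 4, 4, 4, 26, 31, 40, 38]
420 [3, 3, 3, 3, 4, 2, 3, 4, 3, 3, 3, 5, 3, 17, 29, 30, 33]
430 [3, 3, 4, 3, 4, 3, 3, 3, 2, 3, 4, 3, 10, 14, 22, 26, 28]
440 [6, 3, 3, 5, 3, 3, 3, 4, 2, 2, 3, 7, 7, 3, 3, 3, 2]
450 [5, 3, 4, 3, 2, 3, 5, 4, 3, 3, 6, 6, 3, 4, 4, 2, 5]
460 [2, 3, 2, 3, 2, 3, 3, 4, 2, 2, 7, 3, 4, 2, 4, 3, 3]
470 [3, 5, 34, 34, 34, 3, 3, 3, 2, 8, 3, 3, 4, 3, 2, 5, 5]
480 [3, 41, 42, 42, 41, 39, 35, 34, 36, 6, 4, 2, 1, 3, 3, 3, 3]
490 [3, 47, 48, 46, 46, 44, 43, 43, 43, 42, 42, 43, 40, 36, 2, 3, 2]
button_face [([471.1, -59.3, 17.5], 0.52)]
cartridge_front [([486.4, -1.1, 20.7], 0.44)]
side 7008 [ 8.1 37.9 45.6 46.6 48.1]
((562.3580932617188, -28.794754028320312), (133.1920928955078, 146.2659454345703), 82.12510681152344) [563.9951   -35.052315] [[480.79998779296875, -84.69999694824219], [625.7000122070312, -104.80000305175781], [643.9000244140625, 27.200000762939453], [499.0, 47.20000076293945]]
1
button_face [([471.2, -56.7, 24.1], 0.63)]
cartridge_front []
```

Request:
apply_moves:
  rows:
    - [0, 0, 0, 0, 0, 0.182]
    - [0, 0, 0, 0, 0, 0.182]
    - [0, 0, 0, 0, 0, 0.182]
    - [13, -54, 0, 0, 0, 0]
    - [13, -54, 0, 0, 0, 0]
  fingers: 48

```text
time: 1.82
tool_pos: [276.9, -447.5, 230.9]
tcp_rot: [-180.0, 0.0, -8.2]
ft_force: [0.2, 0.5, 0.2]
finger_gap: 48.2
grip_force: 0.0
```

Request:
apply_moves:
  rows:
    - [13, -54, 0, 0, 0, 0]
    - [13, -54, 0, 0, 0, 0]
    - [13, -54, 0, 0, 0, 0]
    - [13, -54, 0, 0, 0, 0]
    - [13, -54, 0, 0, 0, 0]

```text
time: 2.45
tool_pos: [379.8, -188.9, 231.6]
tcp_rot: [180.0, -0.1, -8.2]
ft_force: [1.1, 0.3, -0.7]
finger_gap: 48.0
grip_force: 0.0
```

Request:
apply_moves:
  rows:
    - [13, -54, 20, 0, 0, 0]
    - [4, -54, 25, 0, 0, 0]
    - [0, 0, 25, 0, 0, 0]
    - [0, 0, 30, 0, 0, 0]
    - [0, 0, 0, 0, 0, 0]

```text
time: 3.08
tool_pos: [409.8, -85.1, 129.2]
tcp_rot: [-180.0, 0.3, -8.1]
ft_force: [0.4, 0.0, -0.3]
finger_gap: 47.7
grip_force: 0.0
```

```bash
python3 - <<'E'
from h import *
s=sense(); print(s['time'],s['tool_pos'],s['tcp_rot'],s['finger_gap'],s['ft_force'])
E
```

```text
3.075 [409.75117801 -85.09862018 129.1747659 ] [-179.95165192    0.26299518   -8.1146832 ] 47.67865531360311 [ 0.40188266  0.04663598 -0.32402522]
```

Request:
apply_moves:
  rows:
    - [10, -32, 0, 0, 0, 0]
    - [9, -32, 0, 0, 0, 0]
    - [0, 0, 50, 0, 0, 0]
    - [0, 0, 45, 0, 0, 0]
    - [0, 0, 0, 0, 0, 0]

```text
time: 3.7
tool_pos: [436.9, -25.0, 34.4]
tcp_rot: [-180.0, 0.4, -8.2]
ft_force: [-0.4, 0.5, -0.1]
finger_gap: 48.0
grip_force: 0.0
```

```bash
python3 - <<'E'
from h import *
s=sense(); print(s['time'],s['tool_pos'],s['tcp_rot'],s['finger_gap'],s['ft_force'])
o=[]
for c in("top","side"):
    p,d=eyes.snapshot(c)
    o.append(cv2.resize(p[180:380,180:380] if c=="top" else p[150:350,120:320],(400,400),interpolation=cv2.INTER_CUBIC))
    for n in("button_face","cartridge_front"):
        print(n,[(np.round(q['xyz'],1).tolist(),round(float(q['confidence']),2)) for q in models.place_of(n,c)])
cv2.imwrite("pics/s1.png",np.hstack(o)[:,:,::-1])
E
```

```text
3.7 [436.93118569 -25.00663159  34.41503967] [-179.98713189    0.3502444    -8.1692606 ] 47.96738787425244 [-0.44713803  0.45405196 -0.12255748]
button_face []
cartridge_front [([510.9, -117.9, 1.2], 0.26)]
button_face [([471.2, -60.2, 26.3], 0.45)]
cartridge_front []
```

View pics/s1.png

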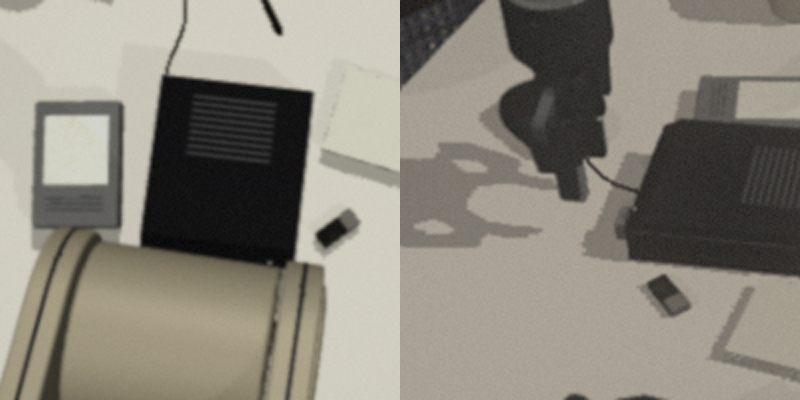

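The right crop (side view) shows the fingertips just short of the dock front, level and square to it, with the button at crop px (622,222). The top crop shows the wrist hiding only the dock's front edge and nothing disturbed. Now I'll descend and approach.

Request:
apply_moves:
  rows:
    - [0, 0, 13, 0, 0, 0]
    - [0, 0, 12, 0, 0, 0]
    - [8, 0, 0, 0, 0, 0]
    - [8, 0, 0, 0, 0, 0]
    - [0, 0, 0, 0, 0, 0]

```text
time: 4.62
tool_pos: [456.5, -27.8, 11.8]
tcp_rot: [180.0, -0.1, -8.1]
ft_force: [-0.5, 0.1, 0.8]
finger_gap: 48.2
grip_force: 0.0
```

Request:
apply_moves:
  rows:
    - [2, 0, 0, 0, 0, 0]
    - [2, 0, 0, 0, 0, 0]
    - [0, 0, 0, 0, 0, 0]
    - [0, 0, 0, 0, 0, 0]
    - [0, 0, 0, 0, 0, 0]

```text
time: 5.25
tool_pos: [459.1, -28.1, 11.3]
tcp_rot: [180.0, 0.0, -8.1]
ft_force: [0.3, 0.9, -0.1]
finger_gap: 48.0
grip_force: 0.0
```

```bash
python3 - <<'E'
from h import *
s=sense(); print(s['time'],s['tool_pos'],s['tcp_rot'],s['finger_gap'],s['ft_force'],s['wrist_torque'])
p,d=eyes.snapshot("side")
cv2.imwrite("pics/s2.png",cv2.resize(p[190:300,180:330],(600,440),interpolation=cv2.INTER_CUBIC)[:,:,::-1])
E
```

```text
5.25 [459.13864883 -28.10773649  11.28676519] [ 1.79998453e+02  3.31427846e-03 -8.14466231e+00] 48.03847990012895 [ 0.28182175  0.90934082 -0.11540233] [-0.02130521 -0.0080641  -0.05374286]
```

View pics/s2.png

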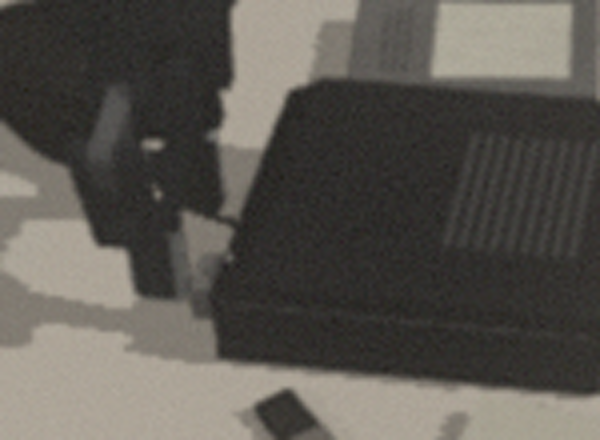

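```bash
python3 - <<'E'
from h import *
c="side";k=eyes.get_calibration(c)
R=np.array(k['R']);t=np.array(k['t'],float);K=np.array(k['intrinsics']);D=np.array(k['D'],float)
a=np.radians(-8.145);u=np.array([np.cos(a),np.sin(a),0]);v=np.array([-np.sin(a),np.cos(a),0])
T=np.array([459.1,-28.1,0]);C=np.array([561.5,-28.7,0])
def pr(n,X):
    q=cv2.projectPoints(np.array([X]),cv2.Rodrigues(R)[0],t,K,D)[0].ravel(); print(n,((q-[180,190])*4).round())
for z in(12,16,45):
  pr(f"Rin {z}",T+11*u-24*v+[0,0,z]);pr(f"Rout {z}",T+11*u-38*v+[0,0,z]);pr(f"Lout {z}",T+11*u+38*v+[0,0,z]);pr(f"Lin {z}",T+11*u+24*v+[0,0,z])
for n,X in dict(btl=(-86,-55.5,31.5),bbl=(-86,-55.5,14.5),btl2=(-86,-33.5,31.5),ft=(-75,-65,46),fb=(-75,-65,0),ftl=(-75,65,46),bt=(75,-65,46)).items():
  pr(n,C+X[0]*u+X[1]*v+[0,0,X[2]])
E
```

```text
Rin 12 [194. 296.]
Rout 12 [185. 321.]
Lout 12 [233. 196.]
Lin 12 [225. 218.]
Rin 16 [193. 289.]
Rout 16 [184. 313.]
Lout 16 [232. 188.]
Lin 16 [224. 210.]
Rin 45 [185. 233.]
Rout 45 [175. 257.]
Lout 45 [225. 133.]
Lin 45 [216. 155.]
btl [188. 291.]
bbl [193. 323.]
btl2 [203. 253.]
ft [205. 282.]
fb [218. 370.]
ftl [286.  74.]
bt [605. 318.]
```

Request:
apply_moves:
  rows:
    - [0, 0, 4, 0, 0, 0]
    - [1, 0, 0, 0, 0, 0]
    - [1, 0, 0, 0, 0, 0]
    - [0, 0, 0, 0, 0, 0]
    - [0, 0, 0, 0, 0, 0]

```text
time: 5.92
tool_pos: [461.3, -28.4, 7.3]
tcp_rot: [-180.0, -0.0, -8.1]
ft_force: [-0.1, 0.4, 0.2]
finger_gap: 47.7
grip_force: 0.0
```

Request:
apply_moves:
  rows:
    - [1, 0, 0, 0, 0, 0]
    - [0, 0, 0, 0, 0, 0]
    - [1, 0, 0, 0, 0, 0]
    - [0, 0, 0, 0, 0, 0]
    - [0, 0, 0, 0, 0, 0]

```text
time: 6.55
tool_pos: [463.0, -28.7, 7.2]
tcp_rot: [180.0, 0.0, -8.1]
ft_force: [-1.2, 0.0, 0.6]
finger_gap: 48.1
grip_force: 0.8
```

Request:
apply_moves:
  rows:
    - [1, 0, 0, 0, 0, 0]
    - [0, 0, 0, 0, 0, 0]
    - [0, 0, 0, 0, 0, 0]
    - [0, 0, 0, 0, 0, 0]
    - [0, 0, 0, 0, 0, 0]

```text
time: 7.18
tool_pos: [464.1, -28.8, 7.2]
tcp_rot: [180.0, 0.0, -8.1]
ft_force: [-2.2, 0.4, 0.3]
finger_gap: 48.0
grip_force: 1.1
```

```bash
python3 - <<'E'
from h import *
for i in range(3):
    s=sense(); print(s['time'],s['tool_pos'],s['finger_gap'],s['ft_force'].round(2),s['wrist_torque'].round(3)); eyes.snapshot("side")
E
```

```text
7.175 [464.10666125 -28.83098265   7.24469192] 48.0370326564824 [-2.18  0.44  0.29] [-0.056  0.421 -0.095]
7.225 [464.05946839 -28.79978592   7.22795547] 47.99644281248244 [-2.4  0.7  0.6] [-0.055  0.358 -0.085]
7.275 [464.09829525 -28.84767812   7.24395227] 48.22934110043581 [-2.11 -0.17  0.83] [-0.075  0.383 -0.114]
```

The finger is on the button: 2.2 N, with the moment on the button side. Pressing home.

Request:
apply_moves:
  rows:
    - [1, 0, 0, 0, 0, 0]
    - [1, 0, 0, 0, 0, 0]
    - [1, 0, 0, 0, 0, 0]
    - [0.5, 0, 0, 0, 0, 0]
    - [0, 0, 0, 0, 0, 0]

```text
time: 7.95
tool_pos: [467.7, -29.3, 7.4]
tcp_rot: [-180.0, 0.0, -8.1]
ft_force: [-3.6, 1.1, 2.0]
finger_gap: 48.1
grip_force: 1.8
```

```bash
python3 - <<'E'
from h import *
for i in range(3):
    s=sense(); print(s['time'],s['tool_pos'],s['finger_gap'],s['ft_force'].round(2),s['wrist_torque'].round(3)); eyes.snapshot("side")
E
```

```text
7.95 [467.66102555 -29.25555128   7.37041304] 48.09062329484782 [-3.6   1.1   1.98] [0.089 0.485 0.112]
8.0 [467.64293837 -29.26392867   7.3619471 ] 47.978267202286 [-2.77  0.26  2.76] [0.148 0.523 0.072]
8.05 [467.61775019 -29.25719665   7.35975333] 47.90177403437124 [-3.4   0.32  2.42] [0.174 0.525 0.107]
```

```bash
python3 - <<'E'
from h import *
p,d=eyes.snapshot("side");q,d2=eyes.snapshot("top")
a=cv2.resize(p[190:290,180:280],(400,400),interpolation=cv2.INTER_CUBIC);b=cv2.resize(q[240:340,240:340],(400,400),interpolation=cv2.INTER_CUBIC)
o=np.clip(np.hstack([a,b]).astype(float)*1.8,0,255).astype(np.uint8)
cv2.imwrite("pics/s3.png",o[:,:,::-1])
for c in("side","top"):
  print([(np.round(x['xyz'],1).tolist(),round(float(x['confidence']),2)) for x in models.place_of("cartridge_front",c)])
s=sense(); print(s['time'],s['tool_pos'],s['ft_force'].round(2),s['wrist_torque'].round(3))
E
```

```text
[([481.7, 6.3, 19.6], 0.51)]
[([512.4, -117.6, 0.2], 0.48)]
8.3 [467.61818669 -29.26389966   7.31855335] [-3.71  1.14  1.59] [0.218 0.588 0.091]
```

View pics/s3.png

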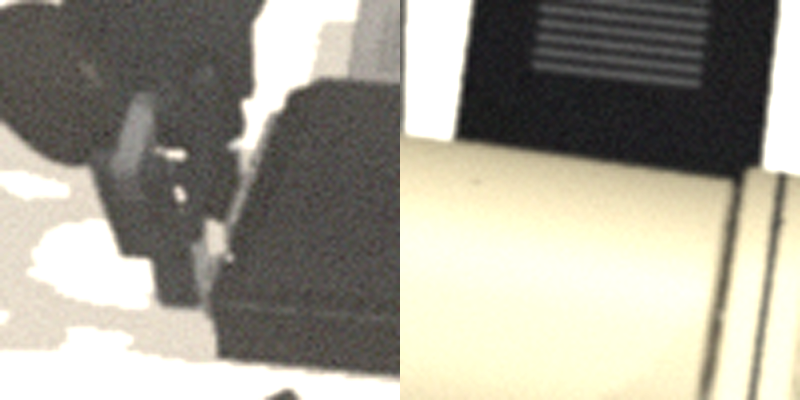

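The side crop shows a light strip along the slot front, from (265,140) to (235,220), ending at the left finger. So the cartridge has popped and is held there, and the moment about z has flipped to the cartridge side. I'll draw back slowly.

Request:
apply_moves:
  rows:
    - [-1, 0, 0, 0, 0, 0]
    - [-1, 0, 0, 0, 0, 0]
    - [-1, 0, 0, 0, 0, 0]
    - [-1, 0, 0, 0, 0, 0]
    - [-1, 0, 0, 0, 0, 0]

```text
time: 8.93
tool_pos: [462.7, -28.6, 7.3]
tcp_rot: [-180.0, -0.0, -8.1]
ft_force: [-2.6, 0.5, 2.0]
finger_gap: 47.9
grip_force: 1.1
```

```bash
python3 - <<'E'
from h import *
for i in range(2):
    s=sense(); print(s['time'],s['tool_pos'],s['ft_force'].round(2),s['wrist_torque'].round(3)); eyes.snapshot("side")
print([(np.round(x['xyz'],1).tolist(),round(float(x['confidence']),2)) for x in models.place_of("cartridge_front","side")])
E
```

```text
8.925 [462.70115464 -28.61348755   7.32501577] [-2.64  0.47  1.95] [0.159 0.268 0.091]
8.975 [462.56028931 -28.58284373   7.29823581] [-2.3   1.67  0.79] [0.171 0.38  0.084]
[([482.4, 6.3, 18.3], 0.69)]
```

Request:
apply_moves:
  rows:
    - [-1.5, 0, 0, 0, 0, 0]
    - [-1.5, 0, 0, 0, 0, 0]
    - [-1.5, 0, 0, 0, 0, 0]
    - [-1.5, 0, 0, 0, 0, 0]
    - [-1.5, 0, 0, 0, 0, 0]

```text
time: 9.7
tool_pos: [454.9, -27.5, 7.1]
tcp_rot: [180.0, 0.0, -8.1]
ft_force: [-3.4, 0.5, -0.5]
finger_gap: 48.0
grip_force: 1.8
```

```bash
python3 - <<'E'
from h import *
for i in range(2):
    s=sense(); print(s['time'],s['tool_pos'],s['ft_force'].round(2),s['wrist_torque'].round(3)); p,d=eyes.snapshot("side")
print([(np.round(x['xyz'],1).tolist(),round(float(x['confidence']),2)) for x in models.place_of("cartridge_front","side")])
a=cv2.resize(p[190:290,180:280],(500,500),interpolation=cv2.INTER_CUBIC)
cv2.imwrite("pics/s4.png",np.clip(a[:,:,::-1]*1.8,0,255).astype(np.uint8))
E
```

```text
9.7 [454.93238647 -27.51779638   7.11883379] [-3.37  0.54 -0.5 ] [0.179 0.514 0.136]
9.75 [454.78938837 -27.49796501   7.07683952] [-3.14  1.63  0.49] [0.23  0.592 0.104]
[([471.1, 6.6, 20.8], 0.83)]
```

View pics/s4.png

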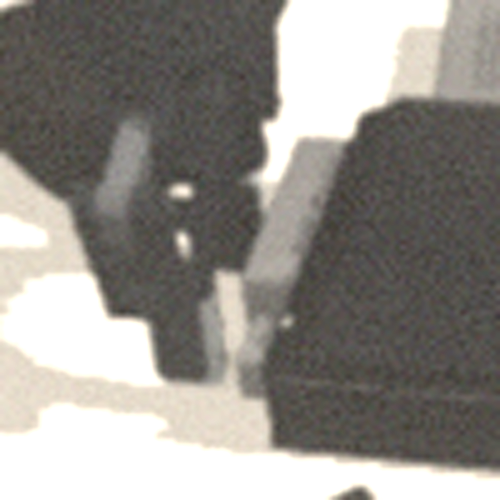

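The grey cartridge is following the left finger out (crop x 250–350) and the button at (255,360) has come free. Continuing.

Request:
apply_moves:
  rows:
    - [-1.2, 0, 0, 0, 0, 0]
    - [-1.2, 0, 0, 0, 0, 0]
    - [-1.2, 0, 0, 0, 0, 0]
    - [-1.2, 0, 0, 0, 0, 0]
    - [-1.2, 0, 0, 0, 0, 0]

```text
time: 10.48
tool_pos: [449.3, -26.7, 7.3]
tcp_rot: [-180.0, -0.0, -8.1]
ft_force: [-4.0, 0.8, -1.2]
finger_gap: 48.2
grip_force: 1.7
```

Request:
apply_moves:
  rows:
    - [-1, 0, 0, 0, 0, 0]
    - [-1, 0, 0, 0, 0, 0]
    - [-1, 0, 0, 0, 0, 0]
    - [-1, 0, 0, 0, 0, 0]
    - [-1, 0, 0, 0, 0, 0]

```text
time: 11.1
tool_pos: [444.4, -26.0, 7.3]
tcp_rot: [-180.0, -0.0, -8.1]
ft_force: [-2.7, 0.2, -0.8]
finger_gap: 48.0
grip_force: 1.5
```

Request:
apply_moves:
  rows:
    - [-1, 0, 0, 0, 0, 0]
    - [-1, 0, 0, 0, 0, 0]
    - [-1, 0, 0, 0, 0, 0]
    - [-1, 0, 0, 0, 0, 0]
    - [0, 0, 0, 0, 0, 0]

```text
time: 11.72
tool_pos: [440.8, -25.5, 7.6]
tcp_rot: [180.0, -0.1, -8.2]
ft_force: [0.3, 0.9, -0.1]
finger_gap: 47.8
grip_force: 0.0
```

```bash
python3 - <<'E'
from h import *
for i in range(2):
    s=sense(); print(s['time'],s['tool_pos'],s['ft_force'].round(2),s['wrist_torque'].round(3)); p,d=eyes.snapshot("side")
print([(np.round(x['xyz'],1).tolist(),round(float(x['confidence']),2)) for x in models.place_of("cartridge_front","side")])
E
```

```text
11.725 [440.80849176 -25.54370883   7.57096642] [ 0.28  0.94 -0.12] [-0.03   0.018 -0.036]
11.775 [440.77596957 -25.52688585   7.54374717] [ 0.69  0.48 -0.5 ] [0.024 0.025 0.025]
[([457.4, 9.3, 18.9], 0.88)]
```

Contact is lost with the ejector at its end. Backing off, then going up.

Request:
apply_moves:
  rows:
    - [-3, 0, 0, 0, 0, 0]
    - [-5, 0, 0, 0, 0, 0]
    - [-6, 0, 0, 0, 0, 0]
    - [0, 0, -20, 0, 0, 0]
    - [0, 0, -50, 0, 0, 0]

```text
time: 12.5
tool_pos: [423.5, -22.9, 75.5]
tcp_rot: [-180.0, 0.4, -8.1]
ft_force: [1.2, -0.6, 0.9]
finger_gap: 47.8
grip_force: 0.0
```

Request:
apply_moves:
  rows:
    - [0, 30, -50, 0, 0, 0]
    - [-20, 50, -10, 0, 0, 0]
    - [-20, 50, 0, 0, 0, 0]
    - [-10, 50, 0, 0, 0, 0]
    - [0, 0, 0, 0, 0, 0]

```text
time: 13.12
tool_pos: [350.1, -197.1, 137.4]
tcp_rot: [179.9, -0.0, -8.4]
ft_force: [-0.3, 2.0, 0.3]
finger_gap: 47.9
grip_force: 0.0
```

```bash
python3 - <<'E'
from h import *
o=[]
for c in("top","side"):
    p,d=eyes.snapshot(c); o.append(cv2.resize(p[200:360,180:340] if c=="top" else p[170:330,160:320],(400,400),interpolation=cv2.INTER_CUBIC))
    for n in("button_face","cartridge_front","spare","memory_stick","notes"):
        print(c,n,[(np.round(q['xyz'],1).tolist(),round(float(q['confidence']),2)) for q in models.place_of(n,c)[:2]])
cv2.imwrite("pics/s5.png",np.clip(np.hstack(o)[:,:,::-1]*1.5,0,255).astype(np.uint8))
s=sense();print(s['time'],s['tool_pos'],s['ft_force'])
E
```

```text
top button_face [([471.3, -58.2, 20.4], 0.49)]
top cartridge_front [([462.3, 4.8, 22.7], 0.76)]
top spare [([575.8, 105.4, 2.3], 0.9), ([558.1, -31.0, -2.2], 0.33)]
top memory_stick [([513.4, -118.3, -2.3], 0.5)]
top notes [([609.9, -155.9, 0.9], 0.9)]
side button_face [([469.5, -56.9, 24.2], 0.46)]
side cartridge_front [([461.1, 7.4, 21.1], 0.96)]
side spare [([573.2, 106.8, -0.3], 0.58)]
side memory_stick [([515.3, -119.3, 1.1], 0.65)]
side notes [([599.0, -157.4, -0.3], 0.83)]
13.725 [ 351.75189383 -194.1788594   137.27577896] [-0.03621412 -0.205972    0.16119177]
```

View pics/s5.png

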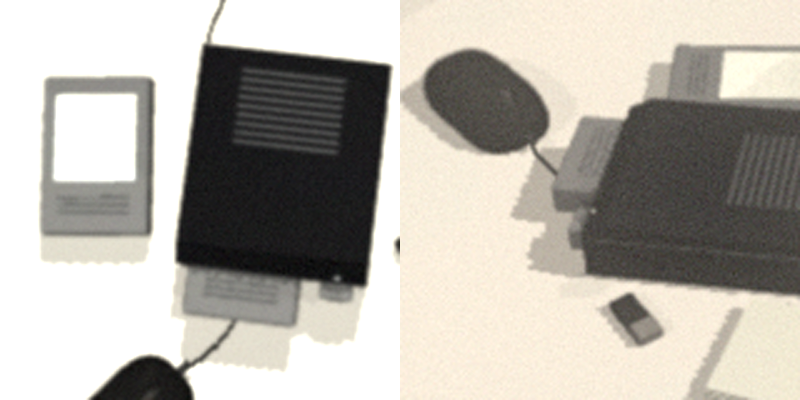

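Both views show the cartridge square in the slot. It sticks out about 28–30 mm (front edge at crop px (240,318) in the top view) and the button is out again. The spare, stick and notes haven't moved. Handing in.

```bash
python3 -c "
from bench import job
print(job.hand_in())"
```

```text
the job is handed in; nothing more can be done
None
```

The cartridge was ejected, caught by the waiting finger and left at rest about 28–30 mm out of the slot, with the button out again and the spare, stick and notes unmoved; the job is handed in, but no verdict came back.

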